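# Slide the pepper mill home into the spice rack

### The arm

A 6-joint arm with a two-finger parallel gripper is mounted at the origin on the work surface; the furniture and walls round the work are solid. World frame = base frame: x ahead of the robot, y to its left, z up, the work surface at z = 0. Lengths are in m, angles in rad, forces in N, time in s.
With the tool pointing down it reaches from about 0.25 to 0.775 m from the base axis. Payload 4 kg.
Tool frame: the origin (TCP) lies at the centre of the arm's flange, where the gripper is bolted on; the fingertips stand 199 mm ahead of it and the grasp point (between the pads) lies 180 mm ahead of it (robot.tcp_to_tips is the z of the fingertips in the tool frame, in m); z points along the fingers, y is the line along which they close (so a half turn about z gives the same grasp; the last joint's range is limited). The gripper opens to 94 mm and grips with 3 to 60 N. Pads are 16 mm wide; open, the fingers measure 119 mm over their backs; the gripper's body (75 mm by 177 mm) begins 78 mm behind the grasp point.
Start: joints at [1.239, 0.087, 1.371, -0, 1.684, -0.103], TCP at [0.125, 0.536, 0.405] pointing down, gripper open.
Joint ranges: [-3.1, 3.1], [-0.76, 2.03], [0.27, 2.55], [-1.08, 4.22], [0.17, 2.65], [-2.57, 2.57]. Speed limits (rad/s): [2.79, 2.79, 3.14, 3.14, 3.14, 3.14].

### API

Orientations are given as [roll, pitch, yaw] about the fixed x, y, z axes, in that order (R = Rz(yaw) Ry(pitch) Rx(roll)).
In Python, from bench import robot gives the robot as it stands.
- The arm moves only by the tool play_rows, never from a script. Its arguments are lists of equal length, an entry for each row: "translation": the shift along the tool's x, y, z scaled (see below), a list of three; "twist": the turn, a rotation vector about the tool's x, y, z scaled (see below), a list of three; "gripper": the opening, from -1 (shut) to 1 (fully open). A call has 1 to 8 rows; each row shifts and turns the commanded pose from where the row before left it, along the tool's axes as they then stand; what a row does not reach is not made up. The controller multiplies each number of a shift by 0.04 m and each number of a turn by 0.1 rad. A row lasts 1/10 s, in which the tool goes at most 50 mm and 8.59 degrees, less where a joint would pass 70% of its speed; a pose out of reach is approached as far as the arm can. A call with a number of a shift or a turn outside -1 to 1 is refused whole. A call with a gripper value outside its range is refused whole. The fingers move at their own pace and stop on an object; the grip force is fixed at half the most. Time passes only in rows, so rows that do not move let the fingers close. It gives the time, the measured TCP pose, the force, the opening and the grip force at its end, in the units of the state.
- robot.get_obs(): the state, without advancing time (a new reading comes with each control period).
- robot.snapshot(name): name is "side" or "top" or "wrist"; returns the picture (420x560x3 uint8, red, green, blue); there is no depth.
- robot.camera_model(name): a dict with "camera_matrix" (3x3 intrinsics, pixels), "k1" (the pictures are not rectified: a ray, as slopes to the right and down, at radius r is drawn at 1 + k1 r^2 times it, then the intrinsics apply), "rvec" (rotation vector, rad) and "tvec" (3), from world to camera coordinates, as OpenCV has them. Camera axes: x right, y down, z forward; pixel columns grow to the right and rows downward; lengths in m; the calibration is good to about 2 mm. A picture is of the moment at which its call begins: read the wrist's pose just before it. camera_model takes no time and is no camera call; for the wrist camera it gives the pose at the moment of the call.
- robot.close_job(): hands the job in; it is judged then, once.
Trained networks look in the newest picture that a camera, given by its name, has taken for a name from the list of things; names that differ only in an ending like _2 or _b are one class to them, and where a whole thing is asked for, a point or a joint stands for the part that bears it (a point fixed in the world has none). Each returns a list of dicts, best first, with "score" (0 to 1); they miss things now and then, are a little off and sometimes report something else, mostly with a low value. They report only what shows in the picture. A call takes as long as a camera call.
- robot.recognise(name, camera): "centre" ([x, y, z] in m, in world coordinates, good to about 4 mm: the middle of the surface that is visible of it).
- robot.spot_point(name, camera): "centre" ([x, y, z] in m, in world coordinates, good to about 4 mm: a listed point, or the origin of a listed thing).
The state is a dict: "time": time; "joint_positions": joint angles; "qvel": joint speeds; "joint_torque": joint torques, N m; "tool_pos": TCP position; "ee_rot": TCP orientation; "wrist_force": force on the tool from outside, world axes, zero at the start; "wrist_torque": the same for the moment, N m; "width": finger opening in m; "finger_force": force on a finger pad.
Only numpy, scipy, OpenCV 4.12 (cv2) and the standard library are available. Lean on these libraries where they do the work, as an engineer would, in place of code of your own. Each camera call takes 0.05 s, during which the arm holds its last target. There are 200 camera calls.

### The job

Push the tall steel pepper mill across the worktop into the open front bay of the low wooden spice rack, until it stands fully home against the back of the bay. Push it low on its body so that it slides upright without rocking or tipping; do not pick it up. Leave the salt dish, the spice jars, the bottle and the lemon where they are, and finish with the hand clear.

Things in the scene. Friction and masses are not known exactly. Their poses are not given: they have to be found in the camera images.
- mill: plain steel pepper mill, the tallest loose thing: upright cylinder, diameter 50 mm (46 mm from 60 mm up), 209 mm tall, about 0.33 kg; stands left or right. Origin: centre of its underside, z up. Tips if pushed higher than about 30 mm above the worktop, so the hand above the fingertips must not bear on its upper part. Slides with a few newtons
- rack: low wooden rack, fixed; rails 24 mm high, 10 mm thick, no floor. Open front bay for the mill. Origin: on the worktop, where the mill's axis stands when fully home; own x points level into the bay, y left. Back of bay: x = +25 mm. Cheeks 64 mm apart, x = -12 to +28 mm; then wings flare at 45 degrees to a mouth about 120 mm wide at x = -40 mm. Behind (x = 35 to 86 mm) a compartment with two jars
- dish: steel footed salt dish, 68 mm across, 46 mm high, loose; stands on the other side from the mill. Origin: centre of its underside. Leave it alone
- jar_a: spice jar, 42 mm across, 106 mm tall, loose, in the rack's rear compartment, left. Origin: centre of its underside. Leave it alone
- jar_b: spice jar, 40 mm across, 105 mm tall, loose, in the rack's rear compartment, right. Origin: centre of its underside. Leave it alone
- oil: small pink pourer bottle, 38 mm across, 126 mm tall, loose, left of the rack. Origin: centre of its underside. Leave it alone
- citrus: lemon, 83 x 58 x 58 mm, loose, right of the rack. Origin: its underside as it lies. Leave it alone

How it is judged:
By the outcome, as a careful person would: the job done as asked, in the order asked, and still so for the second after the job is handed in, with the robot touching nothing.
It also fails if it takes over 64 s, if anything falls off the work surface, if the arm or the gripper's body presses on something with over 40 N, if the wrist force passes 120 N, or if a joint passes its speed limit or range.

## Working session

There is one attempt and no reset: what is moved stays moved. The work goes in short steps, Python scripts to look and compute and a tool call to move; the robot and the scene stay as the last step left them, time stands still between calls to the robot, and variables do not carry over. Pictures are saved under pics/ and viewed, at most 10 in all, crops included, and the job is handed in when it is done.

Besides the shell and the picture viewer there is one more tool, called as a command line: name --argument value ..., lists and objects as JSON in quotes. play_rows: Moves the arm, as the interface text tells. Its arguments: {"type":"object","properties":{"translation":{"type":"array","items":{"type":"array","items":{"type":"number","minimum":-1,"maximum":1}}},"twist":{"type":"array","items":{"type":"array","items":{"type":"number","minimum":-1,"maximum":1}}},"gripper":{"type":"array","items":{"type":"number"}}},"required":["translation","twist","gripper"]}

```bash
mkdir -p pics; python3 - <<'E'
from bench import robot
import cv2,numpy as np
o=robot.get_obs(); print(o['time'],o['tool_pos'],o['ee_rot'],o['width'])
ims=[]
for c in("side","top"):
    im=robot.snapshot(c); cv2.imwrite(f"pics/{c}0.png",im[...,::-1])
    for n in("mill","rack","dish","jar_a","oil","citrus"):
        print(c,n,[(np.round(d["centre"],3).tolist(),round(d["score"],2)) for d in robot.spot_point(n,c)[:3]])
E
```

```text
0.0 [0.12469154 0.53555181 0.40353265] [-3.13944414e+00 -2.17878421e-04  2.91283237e+00] 0.09352089386151592
side mill [([0.445, -0.163, 0.001], 0.71)]
side rack [([0.664, 0.005, 0.002], 0.76)]
side dish [([0.448, 0.16, 0.002], 0.56)]
side jar_a [([0.723, 0.039, -0.002], 0.72), ([0.722, -0.016, 0.002], 0.71)]
side oil [([0.597, 0.25, 0.001], 0.66)]
side citrus [([0.55, -0.224, 0.002], 0.75)]
top mill [([0.439, -0.166, -0.004], 0.95)]
top rack [([0.664, 0.008, -0.0], 0.95), ([0.723, 0.038, 0.002], 0.37)]
top dish []
top jar_a [([0.723, 0.038, 0.001], 0.89), ([0.729, -0.019, 0.002], 0.83)]
top oil [([0.596, 0.252, 0.001], 0.65), ([0.452, 0.161, -0.001], 0.4)]
top citrus [([0.549, -0.224, -0.001], 0.65)]
```

View pics/top0.png

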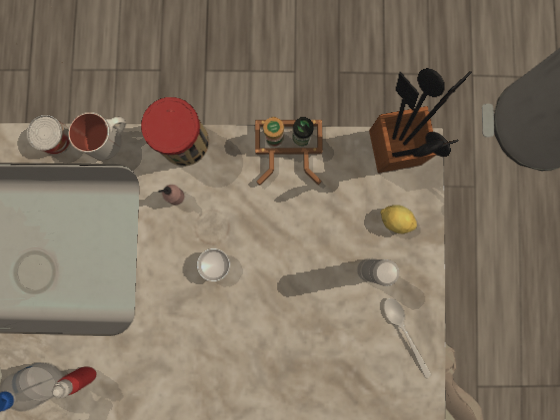

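View pics/side0.png

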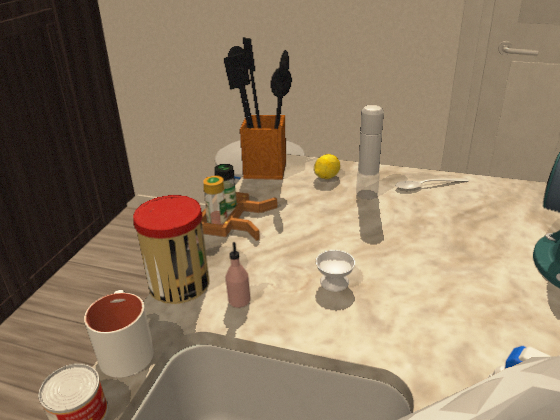

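The top view (up = +x, left = +y) shows the mill at about (383,271), the rack's bay mouth at (290,180), a spoon behind the mill at (395,310), and the dish at (213,265). Next I'll enlarge the rack and the mill to get the bay's direction.

```bash
python3 - <<'E'
import cv2,numpy as np
im=cv2.imread("pics/top0.png")
a=cv2.resize(im[110:195,245:335],None,fx=6,fy=6,interpolation=cv2.INTER_CUBIC)[:510,:400+140]
cv2.imwrite("pics/rackcrop.png",a); 
b=cv2.resize(im[250:330,350:440],None,fx=6,fy=6,interpolation=cv2.INTER_CUBIC); cv2.imwrite("pics/millcrop.png",b)
E
cat > h.py <<'E'
from bench import robot
import numpy as np, cv2
from scipy.spatial.transform import Rotation as Ro
def ray(uv,cam,z):
    m=robot.camera_model(cam);K=np.array(m["camera_matrix"]);R=cv2.Rodrigues(np.array(m["rvec"]))[0];t=np.array(m["tvec"]).ravel()
    p=cv2.undistortPoints(np.array(uv,float).reshape(-1,1,2),K,np.array([m["k1"],0,0,0,0]))[:,0]
    d=np.c_[p,np.ones(len(p))]@R; c=-R.T@t
    return c+d*((z-c[2])/d[:,2])[:,None]
def pose(tip,psi,t):
    "tip: world position of finger tip centre; psi heading, t lean (deg)"
    R=Ro.from_euler('zyx',[psi,-t,0],degrees=True)*Ro.from_euler('x',180,degrees=True)
    return np.array(tip)-R.apply([0,0,.199]),R
def cur():
    o=robot.get_obs(); return np.array(o["tool_pos"]),Ro.from_euler('xyz',o["ee_rot"]),o
def rows(wps):
    "wps: list of (tip,psi,t,n rows)"
    p,R,o=cur(); out=[]
    for tip,psi,t,n in wps:
        P,Q=pose(tip,psi,t); w=(R.inv()*Q).as_rotvec()/n; p0=p
        for i in range(n):
            s=R.inv().apply(p0+(P-p0)*(i+1)/n-p); out.append((s/.04,w/.1)); p=p+R.apply(s); R=R*Ro.from_rotvec(w)
    for k in range(0,len(out),8):
        print([[round(float(x),2) for x in a] for a,b in out[k:k+8]],'\n ',[[round(float(x),2) for x in b] for a,b in out[k:k+8]])
def tip():
    p,R,o=cur(); x=R.apply([1,0,0]); z=R.apply([0,0,1])
    print("t",round(o["time"],2),"tip",np.round(p+R.apply([0,0,.199]),4),"psi",round(np.degrees(np.arctan2(x[1],x[0])),1),"lean",round(np.degrees(np.arccos(-z[2])),1),"F",np.round(o["wrist_force"],1),"w",round(o["width"],4),"q",np.round(o["joint_positions"],2))
E
```

```text
(no output)
```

View pics/rackcrop.png

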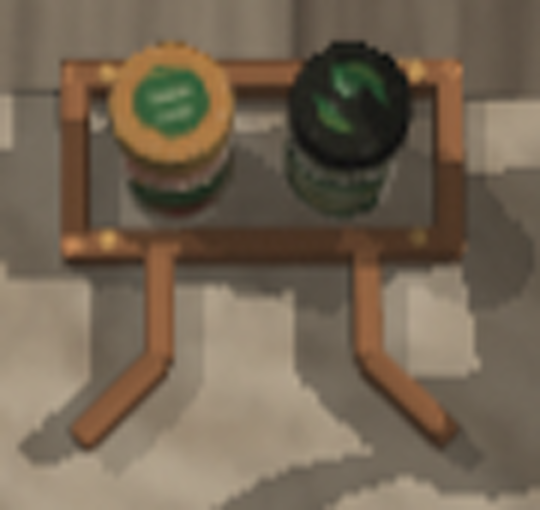

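View pics/millcrop.png

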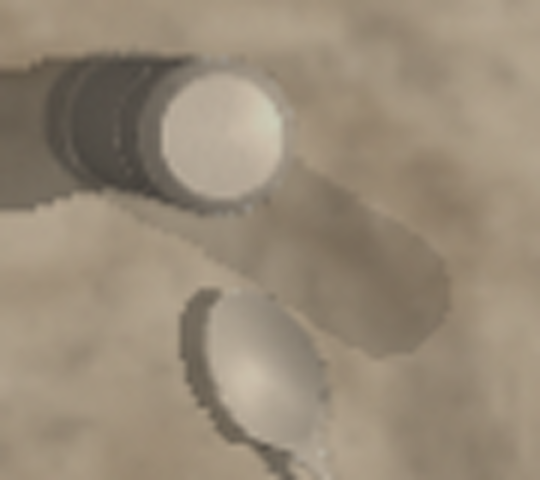

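```bash
python3 - <<'E'
from h import *
c=lambda L,ox,oy:[[x/6+ox-.42,y/6+oy-.42] for x,y in L]
print("rack back/front corners, cheeks inner, wings tips\n",np.round(ray(c([(62,60),(463,60),(62,240),(463,240),(172,255),(173,350),(357,255),(357,350),(90,445),(440,440)],245,110),"top",.024),4))
print("spoon",np.round(ray(c([(250,290),(205,330),(325,380)],350,250),"top",.008),3))
print("mill base left edge,sides",np.round(ray(c([(45,123),(110,55),(110,190)],350,250),"top",.0),4))
print("mill top c",np.round(ray(c([(222,135)],350,250),"top",.209),4))
tip()
rows([((.45,-.28,.15),75,0,24)])
E
```

```text
rack back/front corners, cheeks inner, wings tips
 [[ 0.7579  0.0789  0.024 ]
 [ 0.76   -0.0642  0.024 ]
 [ 0.6927  0.0776  0.024 ]
 [ 0.6947 -0.0646  0.024 ]
 [ 0.6878  0.0386  0.024 ]
 [ 0.6538  0.0377  0.024 ]
 [ 0.6888 -0.027   0.024 ]
 [ 0.6547 -0.0273  0.024 ]
 [ 0.6196  0.0664  0.024 ]
 [ 0.623  -0.0569  0.024 ]]
spoon [[ 0.382 -0.215  0.008]
 [ 0.368 -0.199  0.008]
 [ 0.351 -0.242  0.008]]
mill base left edge,sides [[ 0.4398 -0.1436  0.    ]
 [ 0.4642 -0.1668  0.    ]
 [ 0.4163 -0.1669  0.    ]]
mill top c [[ 0.4422 -0.1667  0.209 ]]
t 0.7 tip [0.1248 0.5357 0.2057] psi 166.9 lean 0.0 F [ 0.2 -0.4 -0.2] w 0.094 q [ 1.24  0.09  1.37 -0.    1.68 -0.1 ]
[[-0.52, -0.75, 0.06], [-0.57, -0.71, 0.06], [-0.62, -0.67, 0.06], [-0.66, -0.63, 0.06], [-0.7, -0.59, 0.06], [-0.74, -0.54, 0.06], [-0.77, -0.49, 0.06], [-0.81, -0.43, 0.06]] 
  [[0.0, -0.0, 0.67], [0.0, -0.0, 0.67], [0.0, -0.0, 0.67], [0.0, -0.0, 0.67], [0.0, -0.0, 0.67], [0.0, -0.0, 0.67], [0.0, -0.0, 0.67], [0.0, -0.0, 0.67]]
[[-0.83, -0.38, 0.06], [-0.86, -0.32, 0.06], [-0.88, -0.27, 0.06], [-0.89, -0.21, 0.06], [-0.9, -0.15, 0.06], [-0.91, -0.09, 0.06], [-0.91, -0.02, 0.06], [-0.91, 0.04, 0.06]] 
  [[0.0, -0.0, 0.67], [0.0, -0.0, 0.67], [0.0, -0.0, 0.67], [0.0, -0.0, 0.67], [0.0, -0.0, 0.67], [0.0, -0.0, 0.67], [0.0, -0.0, 0.67], [0.0, -0.0, 0.67]]
[[-0.91, 0.1, 0.06], [-0.9, 0.16, 0.06], [-0.89, 0.22, 0.06], [-0.87, 0.28, 0.06], [-0.85, 0.33, 0.06], [-0.83, 0.39, 0.06], [-0.8, 0.44, 0.06], [-0.77, 0.5, 0.06]] 
  [[0.0, -0.0, 0.67], [0.0, -0.0, 0.67], [0.0, -0.0, 0.67], [0.0, -0.0, 0.67], [0.0, -0.0, 0.67], [0.0, -0.0, 0.67], [0.0, -0.0, 0.67], [0.0, -0.0, 0.67]]
```

```bash
python3 - <<'E'
from h import *
rows([((.34,.1,.24),120,0,14),((.36,-.27,.24),75,0,10)])
E
```

```text
[[-0.55, -0.67, -0.06], [-0.59, -0.64, -0.06], [-0.63, -0.6, -0.06], [-0.66, -0.56, -0.06], [-0.69, -0.52, -0.06], [-0.72, -0.48, -0.06], [-0.75, -0.44, -0.06], [-0.77, -0.4, -0.06]] 
  [[0.0, -0.0, 0.58], [0.0, -0.0, 0.58], [0.0, -0.0, 0.58], [0.0, -0.0, 0.58], [0.0, -0.0, 0.58], [0.0, -0.0, 0.58], [0.0, -0.0, 0.58], [0.0, -0.0, 0.58]]
[[-0.79, -0.35, -0.06], [-0.81, -0.3, -0.06], [-0.83, -0.26, -0.06], [-0.84, -0.21, -0.06], [-0.85, -0.16, -0.06], [-0.86, -0.11, -0.06], [-0.83, -0.42, -0.0], [-0.86, -0.35, -0.0]] 
  [[0.0, -0.0, 0.58], [0.0, -0.0, 0.58], [0.0, -0.0, 0.58], [0.0, -0.0, 0.58], [0.0, -0.0, 0.58], [0.0, -0.0, 0.58], [0.0, -0.0, 0.79], [0.0, -0.0, 0.79]]
[[-0.88, -0.28, -0.0], [-0.9, -0.21, -0.0], [-0.92, -0.14, -0.0], [-0.92, -0.07, -0.0], [-0.93, 0.0, 0.0], [-0.92, 0.07, 0.0], [-0.91, 0.15, 0.0], [-0.9, 0.22, 0.0]] 
  [[0.0, -0.0, 0.79], [0.0, -0.0, 0.79], [0.0, -0.0, 0.79], [0.0, -0.0, 0.79], [0.0, -0.0, 0.79], [0.0, -0.0, 0.79], [0.0, -0.0, 0.79], [0.0, -0.0, 0.79]]
```

play_rows --translation '[[-0.55,-0.67,-0.06],[-0.59,-0.64,-0.06],[-0.63,-0.6,-0.06],[-0.66,-0.56,-0.06],[-0.69,-0.52,-0.06],[-0.72,-0.48,-0.06],[-0.75,-0.44,-0.06],[-0.77,-0.4,-0.06]]' --twist '[[0,0,0.58],[0,0,0.58],[0,0,0.58],[0,0,0.58],[0,0,0.58],[0,0,0.58],[0,0,0.58],[0,0,0.58]]' --gripper '[-0.36,-0.36,-0.36,-0.36,-0.36,-0.36,-0.36,-0.36]'

```text
time: 1.5
tool_pos: [0.2486, 0.2858, 0.4242]
ee_rot: [3.141, 0.0, 2.447]
wrist_force: [0.4, -0.6, 0.9]
width: 0.0334
finger_force: 0.0
```

play_rows --translation '[[-0.79,-0.35,-0.06],[-0.81,-0.3,-0.06],[-0.83,-0.26,-0.06],[-0.84,-0.21,-0.06],[-0.85,-0.16,-0.06],[-0.86,-0.11,-0.06],[0,0,0],[0,0,0]]' --twist '[[0,0,0.58],[0,0,0.58],[0,0,0.58],[0,0,0.58],[0,0,0.58],[0,0,0.58],[0,0,0],[0,0,0]]' --gripper '[-0.36,-0.36,-0.36,-0.36,-0.36,-0.36,-0.36,-0.36]'

```text
time: 2.3
tool_pos: [0.3409, 0.1006, 0.4384]
ee_rot: [3.141, -0.001, 2.099]
wrist_force: [-0.5, 0.1, -0.0]
width: 0.0303
finger_force: 0.0
```

```bash
python3 - <<'E'
from h import *
tip()
rows([((.36,-.27,.24),75,0,16)])
E
```

```text
t 2.3 tip [0.3409 0.1007 0.2394] psi 120.3 lean 0.0 F [-0.5  0.1 -0. ] w 0.0303 q [ 0.13 -0.36  1.7   0.    1.8  -0.4 ]
[[-0.52, -0.27, -0.0], [-0.53, -0.24, -0.0], [-0.54, -0.21, -0.0], [-0.55, -0.19, -0.0], [-0.56, -0.16, -0.0], [-0.56, -0.13, -0.0], [-0.57, -0.1, -0.0], [-0.57, -0.08, -0.0]] 
  [[0.0, -0.0, 0.49], [0.0, -0.0, 0.49], [0.0, -0.0, 0.49], [0.0, -0.0, 0.49], [0.0, -0.0, 0.49], [0.0, -0.0, 0.49], [0.0, -0.0, 0.49], [0.0, -0.0, 0.49]]
[[-0.58, -0.05, -0.0], [-0.58, -0.02, -0.0], [-0.58, 0.01, -0.0], [-0.58, 0.04, -0.0], [-0.58, 0.07, -0.0], [-0.57, 0.1, -0.0], [-0.57, 0.12, -0.0], [-0.56, 0.15, -0.0]] 
  [[0.0, -0.0, 0.49], [0.0, -0.0, 0.49], [0.0, -0.0, 0.49], [0.0, -0.0, 0.49], [0.0, -0.0, 0.49], [0.0, -0.0, 0.49], [0.0, -0.0, 0.49], [0.0, -0.0, 0.49]]
```

play_rows --translation '[[-0.52,-0.27,0],[-0.53,-0.24,0],[-0.54,-0.21,0],[-0.55,-0.19,0],[-0.56,-0.16,0],[-0.56,-0.13,0],[-0.57,-0.1,0],[-0.57,-0.08,0]]' --twist '[[0,0,0.49],[0,0,0.49],[0,0,0.49],[0,0,0.49],[0,0,0.49],[0,0,0.49],[0,0,0.49],[0,0,0.49]]' --gripper '[-0.36,-0.36,-0.36,-0.36,-0.36,-0.36,-0.36,-0.36]'

```text
time: 3.1
tool_pos: [0.3511, -0.0838, 0.4383]
ee_rot: [3.141, -0.001, 1.71]
wrist_force: [-0.7, -1.5, -0.2]
width: 0.0301
finger_force: 0.0
```

play_rows --translation '[[-0.58,-0.05,0],[-0.58,-0.02,0],[-0.58,0.01,0],[-0.58,0.04,0],[-0.58,0.07,0],[-0.57,0.1,0],[-0.57,0.12,0],[-0.56,0.15,0]]' --twist '[[0,0,0.49],[0,0,0.49],[0,0,0.49],[0,0,0.49],[0,0,0.49],[0,0,0.49],[0,0,0.49],[0,0,0.49]]' --gripper '[-0.36,-0.36,-0.36,-0.36,-0.36,-0.36,-0.36,-0.36]'

```text
time: 3.9
tool_pos: [0.3626, -0.2694, 0.4382]
ee_rot: [3.141, -0.001, 1.318]
wrist_force: [0.3, 0.1, -1.1]
width: 0.0302
finger_force: 0.0
```

```bash
python3 - <<'E'
from h import *
tip()
rows([((.41,-.27,.12),75,35,16)])
E
```

```text
t 3.9 tip [ 0.3627 -0.2693  0.2392] psi 75.5 lean 0.0 F [ 0.3  0.1 -1.1] w 0.0302 q [-0.76 -0.14  1.52  0.    1.75 -0.51]
[[-0.03, -0.1, 0.24], [-0.03, -0.11, 0.24], [-0.03, -0.12, 0.23], [-0.03, -0.13, 0.23], [-0.04, -0.14, 0.22], [-0.04, -0.14, 0.22], [-0.04, -0.15, 0.21], [-0.04, -0.16, 0.21]] 
  [[-0.37, 0.1, 0.01], [-0.37, 0.1, 0.01], [-0.37, 0.1, 0.01], [-0.37, 0.1, 0.01], [-0.37, 0.1, 0.01], [-0.37, 0.1, 0.01], [-0.37, 0.1, 0.01], [-0.37, 0.1, 0.01]]
[[-0.04, -0.17, 0.2], [-0.05, -0.17, 0.19], [-0.05, -0.18, 0.19], [-0.05, -0.19, 0.18], [-0.05, -0.19, 0.17], [-0.05, -0.2, 0.16], [-0.06, -0.21, 0.16], [-0.06, -0.21, 0.15]] 
  [[-0.37, 0.1, 0.01], [-0.37, 0.1, 0.01], [-0.37, 0.1, 0.01], [-0.37, 0.1, 0.01], [-0.37, 0.1, 0.01], [-0.37, 0.1, 0.01], [-0.37, 0.1, 0.01], [-0.37, 0.1, 0.01]]
```

```bash
sed -i "s/'zyx'/'ZYX'/" h.py; python3 - <<'E'
from h import *
rows([((.41,-.27,.10),75,35,16)])
E
```

```text
[[-0.16, 0.07, 0.27], [-0.17, 0.07, 0.27], [-0.18, 0.07, 0.26], [-0.19, 0.07, 0.25], [-0.2, 0.07, 0.25], [-0.21, 0.07, 0.24], [-0.22, 0.07, 0.23], [-0.23, 0.07, 0.22]] 
  [[-0.0, 0.38, 0.01], [-0.0, 0.38, 0.01], [-0.0, 0.38, 0.01], [-0.0, 0.38, 0.01], [-0.0, 0.38, 0.01], [-0.0, 0.38, 0.01], [-0.0, 0.38, 0.01], [-0.0, 0.38, 0.01]]
[[-0.24, 0.07, 0.21], [-0.24, 0.07, 0.2], [-0.25, 0.07, 0.19], [-0.26, 0.07, 0.18], [-0.26, 0.07, 0.17], [-0.27, 0.07, 0.16], [-0.28, 0.07, 0.15], [-0.28, 0.07, 0.14]] 
  [[-0.0, 0.38, 0.01], [-0.0, 0.38, 0.01], [-0.0, 0.38, 0.01], [-0.0, 0.38, 0.01], [-0.0, 0.38, 0.01], [-0.0, 0.38, 0.01], [-0.0, 0.38, 0.01], [-0.0, 0.38, 0.01]]
```

play_rows --translation '[[-0.16,0.07,0.27],[-0.17,0.07,0.27],[-0.18,0.07,0.26],[-0.19,0.07,0.25],[-0.2,0.07,0.25],[-0.21,0.07,0.24],[-0.22,0.07,0.23],[-0.23,0.07,0.22]]' --twist '[[0,0.38,0.01],[0,0.38,0.01],[0,0.38,0.01],[0,0.38,0.01],[0,0.38,0.01],[0,0.38,0.01],[0,0.38,0.01],[0,0.38,0.01]]' --gripper '[-0.36,-0.36,-0.36,-0.36,-0.36,-0.36,-0.36,-0.36]'

```text
time: 4.7
tool_pos: [0.3708, -0.3253, 0.35]
ee_rot: [-3.14, -0.307, 1.31]
wrist_force: [0.2, -0.4, -0.1]
width: 0.0301
finger_force: 0.0
```

play_rows --translation '[[-0.24,0.07,0.21],[-0.24,0.07,0.2],[-0.25,0.07,0.19],[-0.26,0.07,0.18],[-0.26,0.07,0.17],[-0.27,0.07,0.16],[-0.28,0.07,0.15],[-0.28,0.07,0.14]]' --twist '[[0,0.38,0.01],[0,0.38,0.01],[0,0.38,0.01],[0,0.38,0.01],[0,0.38,0.01],[0,0.38,0.01],[0,0.38,0.01],[0,0.38,0.01]]' --gripper '[-0.36,-0.36,-0.36,-0.36,-0.36,-0.36,-0.36,-0.36]'

```text
time: 5.5
tool_pos: [0.3781, -0.382, 0.2635]
ee_rot: [-3.136, -0.611, 1.298]
wrist_force: [-0.2, -0.3, -0.5]
width: 0.0304
finger_force: 0.0
```

```bash
python3 - <<'E'
from h import *
tip()
m=np.array([.442,-.167]); d=np.array([np.cos(np.radians(75)),np.sin(np.radians(75))])
g=lambda b,z:(*(m-b*d),z)
rows([(g(.060,.055),75,35,6),(g(.050,.013),75,35,10)])
E
```

```text
t 5.5 tip [ 0.4078 -0.2717  0.1005] psi 74.4 lean 35.0 F [-0.2 -0.3 -0.5] w 0.0304 q [-1.02  0.26  1.52  0.44  1.79 -0.74]
[[0.06, 0.02, 0.27], [0.06, 0.02, 0.27], [0.06, 0.02, 0.27], [0.06, 0.02, 0.27], [0.06, 0.03, 0.27], [0.06, 0.03, 0.27], [-0.04, -0.0, 0.1], [-0.04, 0.0, 0.1]] 
  [[0.0, -0.0, -0.01], [0.0, -0.0, -0.01], [0.0, -0.0, -0.01], [0.0, -0.0, -0.01], [0.0, -0.0, -0.01], [0.0, -0.0, -0.01], [-0.0, -0.0, 0.0], [-0.0, -0.0, 0.0]]
[[-0.04, -0.0, 0.1], [-0.04, 0.0, 0.1], [-0.04, -0.0, 0.1], [-0.04, -0.0, 0.1], [-0.04, 0.0, 0.1], [-0.04, -0.0, 0.1], [-0.04, 0.0, 0.1], [-0.04, -0.0, 0.1]] 
  [[-0.0, -0.0, 0.0], [-0.0, -0.0, 0.0], [-0.0, -0.0, 0.0], [-0.0, -0.0, 0.0], [-0.0, -0.0, 0.0], [-0.0, -0.0, 0.0], [-0.0, -0.0, 0.0], [-0.0, -0.0, 0.0]]
```

play_rows --translation '[[0.06,0.02,0.27],[0.06,0.02,0.27],[0.06,0.02,0.27],[0.06,0.02,0.27],[0.06,0.03,0.27],[0.06,0.03,0.27],[-0.04,0,0.1],[-0.04,0,0.1]]' --twist '[[0,0,0],[0,0,0],[0,0,0],[0,0,0],[0,0,0],[0,0,0],[0,0,0],[0,0,0]]' --gripper '[-0.36,-0.36,-0.36,-0.36,-0.36,-0.36,-0.36,-0.36]'

```text
time: 6.3
tool_pos: [0.3969, -0.3335, 0.2107]
ee_rot: [-3.136, -0.608, 1.299]
wrist_force: [-0.2, -0.4, 0.0]
width: 0.0303
finger_force: 0.0
```

play_rows --translation '[[-0.04,0,0.1],[-0.04,0,0.1],[-0.04,0,0.1],[-0.04,0,0.1],[-0.04,0,0.1],[-0.04,0,0.1],[-0.04,0,0.1],[-0.04,0,0.1]]' --twist '[[0,0,0],[0,0,0],[0,0,0],[0,0,0],[0,0,0],[0,0,0],[0,0,0],[0,0,0]]' --gripper '[-0.36,-0.36,-0.36,-0.36,-0.36,-0.36,-0.36,-0.36]'

```text
time: 7.1
tool_pos: [0.3987, -0.3262, 0.177]
ee_rot: [-3.136, -0.608, 1.298]
wrist_force: [0.4, 0.4, 0.6]
width: 0.03
finger_force: 0.0
```

```bash
python3 - <<'E'
from h import *
tip()
s=robot.snapshot("side");cv2.imwrite("pics/s1.png",s[...,::-1])
print(robot.spot_point("mill","side")[:1])
t=robot.snapshot("top"); print(robot.spot_point("mill","top")[:1])
w=robot.snapshot("wrist")
c=cv2.resize(s[80:260,280:520],None,fx=1.75,fy=1.75); a=np.zeros((735,800,3),np.uint8)
out=np.hstack([cv2.resize(s[90:270,270:510],(400,300)),cv2.resize(t[200:350,300:500],(400,300))])
out=np.vstack([out,np.hstack([cv2.resize(w,(400,300)),np.zeros((300,400,3),np.uint8)])])
cv2.imwrite("pics/m1.png",out[...,::-1])
E
```

```text
t 7.1 tip [ 0.4281 -0.2164  0.0137] psi 74.4 lean 34.8 F [0.4 0.4 0.6] w 0.03 q [-0.93  0.29  1.67  0.47  1.59 -0.75]
[{'centre': [0.4463, -0.1619, 0.007], 'score': 0.57}]
[{'centre': [0.4402, -0.1622, -0.0016], 'score': 0.77}]
```

View pics/m1.png

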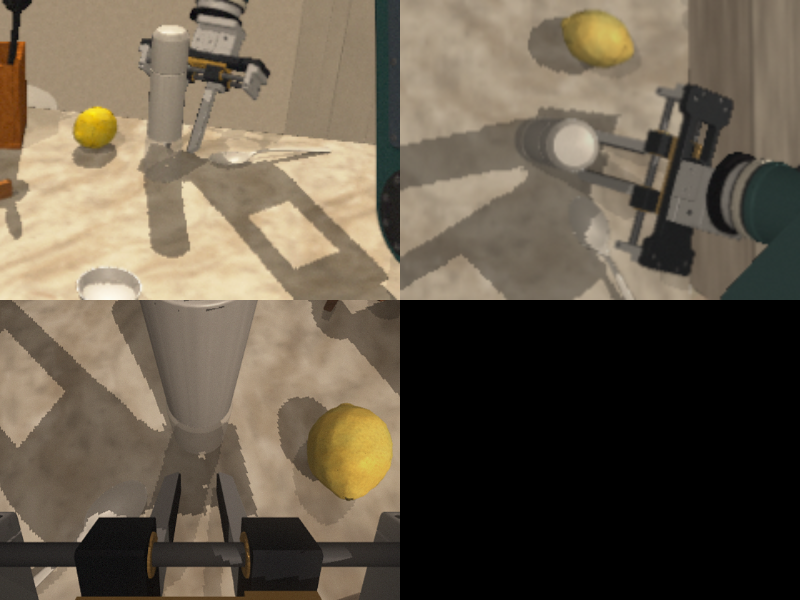

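The fingers straddle the mill's foot evenly (wrist view: tips at about (165,480) and (232,480), mill base at (200,440)). The spoon and the lemon are clear. Next I'll push along a curve into the bay.

```bash
cat > path.py <<'E'
from h import *
m0=np.array([.442,-.166]);C=np.array([.4875,.003]);E=np.array([.600,.0045]);H=np.array([.664,.0055])
u=np.linspace(0,1,400)[:,None]
P=np.vstack([(1-u)**2*m0+2*u*(1-u)*C+u*u*E, E+np.linspace(0.01,1.1,150)[:,None]*(H-E)])
S=np.r_[0,np.cumsum(np.linalg.norm(np.diff(P,axis=0),axis=1))]
T=np.gradient(P,axis=0); A=np.degrees(np.arctan2(T[:,1],T[:,0]))
def wp(s,b=.0265,n=4):
    p=np.array([np.interp(s,S,P[:,0]),np.interp(s,S,P[:,1])]); a=np.interp(s,S,A); d=np.array([np.cos(np.radians(a)),np.sin(np.radians(a))])
    if s<0: p=p+s*d
    return ((*(p-b*d),.013),a,35,n)
E
python3 - <<'E'
from path import *
print(S[399],S[-1])
rows([wp(-.004,n=8)])
E
```

```text
0.2511425546803983 0.32155114790593814
[[0.05, -0.0, 0.04], [0.05, -0.0, 0.04], [0.05, -0.0, 0.04], [0.05, -0.0, 0.04], [0.05, -0.0, 0.04], [0.05, -0.0, 0.04], [0.05, -0.0, 0.04], [0.05, -0.0, 0.04]] 
  [[-0.0, 0.0, -0.01], [-0.0, 0.0, -0.01], [-0.0, 0.0, -0.01], [-0.0, 0.0, -0.01], [-0.0, 0.0, -0.01], [-0.0, 0.0, -0.01], [-0.0, 0.0, -0.01], [-0.0, 0.0, -0.01]]
```

play_rows --translation '[[0.05,0,0.04],[0.05,0,0.04],[0.05,0,0.04],[0.05,0,0.04],[0.05,0,0.04],[0.05,0,0.035],[0.05,0,0.035],[0.05,0,0.035]]' --twist '[[0,0,-0.01],[0,0,-0.01],[0,0,-0.01],[0,0,-0.01],[0,0,-0.01],[0,0,-0.01],[0,0,-0.01],[0,0,-0.01]]' --gripper '[-0.36,-0.36,-0.36,-0.36,-0.36,-0.36,-0.36,-0.36]'

```text
time: 8.15
tool_pos: [0.404, -0.3066, 0.1766]
ee_rot: [-3.141, -0.608, 1.308]
wrist_force: [-0.1, -0.2, 0.3]
width: 0.03
finger_force: 0.0
```

```bash
python3 - <<'E'
from path import *
tip()
rows([wp(.010,n=3),wp(.02,n=2),wp(.035,n=3)])
E
```

```text
t 8.15 tip [ 0.4335 -0.1968  0.0132] psi 75.0 lean 34.8 F [-0.1 -0.2  0.3] w 0.03 q [-0.9   0.27  1.69  0.48  1.57 -0.73]
[[0.1, -0.02, 0.08], [0.1, -0.02, 0.08], [0.1, -0.02, 0.08], [0.1, -0.03, 0.07], [0.1, -0.03, 0.07], [0.1, -0.04, 0.07], [0.1, -0.04, 0.07], [0.1, -0.04, 0.07]] 
  [[-0.04, 0.01, 0.05], [-0.04, 0.01, 0.05], [-0.04, 0.01, 0.05], [-0.06, 0.0, 0.08], [-0.06, 0.0, 0.08], [-0.06, -0.0, 0.09], [-0.06, -0.0, 0.09], [-0.06, -0.0, 0.09]]
```

play_rows --translation '[[0.1,-0.02,0.08],[0.1,-0.02,0.08],[0.1,-0.02,0.08],[0.1,-0.03,0.07],[0.1,-0.03,0.07],[0.1,-0.04,0.07],[0.1,-0.04,0.07],[0.1,-0.04,0.07]]' --twist '[[-0.04,0.01,0.05],[-0.04,0.01,0.05],[-0.04,0.01,0.05],[-0.06,0,0.08],[-0.06,0,0.08],[-0.06,0,0.09],[-0.06,0,0.09],[-0.06,0,0.09]]' --gripper '[-0.36,-0.36,-0.36,-0.36,-0.36,-0.36,-0.36,-0.36]'

```text
time: 8.95
tool_pos: [0.4061, -0.2656, 0.1756]
ee_rot: [3.14, -0.611, 1.237]
wrist_force: [-1.5, -2.8, 2.1]
width: 0.0302
finger_force: 1.3
```

```bash
python3 - <<'E'
from path import *
tip(); print(wp(.035))
s=robot.snapshot("side");print(robot.spot_point("mill","side")[:1])
t=robot.snapshot("top"); print(robot.spot_point("mill","top")[:1])
w=robot.snapshot("wrist")
out=np.hstack([cv2.resize(s[90:270,270:510],(400,300)),cv2.resize(w,(400,300))])
cv2.imwrite("pics/m2.png",out[...,::-1])
rows([wp(.05,n=3),wp(.063,n=2),wp(.081,n=3)])
E
```

```text
t 8.95 tip [ 0.4438 -0.1579  0.0126] psi 70.9 lean 35.0 F [-1.5 -2.8  2.1] w 0.0302 q [-0.85  0.21  1.78  0.52  1.5  -0.65]
((np.float64(0.4435558534827451), np.float64(-0.15757607525810494), 0.013), np.float64(70.8899418459642), 35, 4)
[{'centre': [0.4525, -0.1316, 0.0004], 'score': 0.78}]
[]
[[0.11, -0.04, 0.07], [0.11, -0.04, 0.07], [0.11, -0.04, 0.07], [0.13, -0.06, 0.09], [0.13, -0.06, 0.09], [0.12, -0.06, 0.09], [0.12, -0.07, 0.09], [0.12, -0.07, 0.09]] 
  [[-0.07, -0.0, 0.1], [-0.07, -0.0, 0.1], [-0.07, -0.0, 0.1], [-0.1, 0.0, 0.15], [-0.1, 0.0, 0.15], [-0.11, 0.0, 0.15], [-0.11, 0.0, 0.15], [-0.11, 0.0, 0.15]]
```

View pics/m2.png

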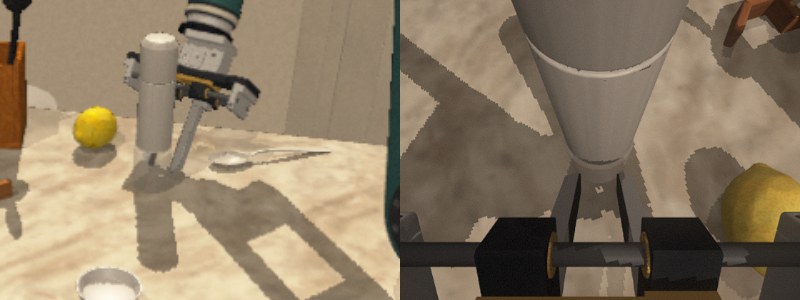

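The mill is upright and cradled, its foot at about (600,165) between the tips in the wrist view, with roughly 3 N of push. Continuing along the curve.

play_rows --translation '[[0.11,-0.04,0.07],[0.11,-0.04,0.07],[0.11,-0.04,0.07],[0.13,-0.06,0.09],[0.13,-0.06,0.09],[0.12,-0.06,0.09],[0.12,-0.07,0.09],[0.12,-0.07,0.09]]' --twist '[[-0.07,0,0.1],[-0.07,0,0.1],[-0.07,0,0.1],[-0.1,0,0.15],[-0.1,0,0.15],[-0.11,0,0.15],[-0.11,0,0.15],[-0.11,0,0.15]]' --gripper '[-0.36,-0.36,-0.36,-0.36,-0.36,-0.36,-0.36,-0.36]'

```text
time: 10.0
tool_pos: [0.4072, -0.2158, 0.1757]
ee_rot: [3.14, -0.611, 1.108]
wrist_force: [0.2, -2.8, -0.5]
width: 0.0302
finger_force: 0.8
```

```bash
python3 - <<'E'
from path import *
tip(); print(wp(.081)[0:2])
rows([wp(.093,n=2),wp(.105,n=2),wp(.117,n=2),wp(.129,n=2),wp(.141,n=2),wp(.153,n=2),wp(.164,n=2),wp(.175,n=2)])
E
```

```text
t 10.0 tip [ 0.4585 -0.1138  0.0127] psi 63.5 lean 35.0 F [ 0.2 -2.8 -0.5] w 0.0302 q [-0.79  0.12  1.88  0.58  1.4  -0.51]
((np.float64(0.4580454301395737), np.float64(-0.11380263861839675), 0.013), np.float64(63.50431540739621))
[[0.12, -0.07, 0.08], [0.12, -0.08, 0.08], [0.12, -0.08, 0.09], [0.12, -0.08, 0.09], [0.12, -0.09, 0.09], [0.12, -0.1, 0.09], [0.13, -0.1, 0.09], [0.12, -0.11, 0.09]] 
  [[-0.11, -0.0, 0.17], [-0.11, -0.0, 0.17], [-0.14, 0.0, 0.2], [-0.14, 0.0, 0.2], [-0.16, -0.0, 0.22], [-0.16, -0.0, 0.22], [-0.17, -0.0, 0.25], [-0.17, -0.0, 0.25]]
[[0.13, -0.11, 0.09], [0.12, -0.12, 0.09], [0.13, -0.13, 0.09], [0.12, -0.13, 0.09], [0.12, -0.13, 0.08], [0.11, -0.13, 0.08], [0.12, -0.14, 0.08], [0.11, -0.14, 0.08]] 
  [[-0.19, 0.0, 0.28], [-0.19, 0.0, 0.28], [-0.21, -0.0, 0.31], [-0.21, -0.0, 0.31], [-0.22, -0.0, 0.31], [-0.22, -0.0, 0.31], [-0.23, 0.0, 0.33], [-0.23, 0.0, 0.33]]
```

play_rows --translation '[[0.12,-0.07,0.08],[0.12,-0.08,0.08],[0.12,-0.08,0.09],[0.12,-0.08,0.09],[0.12,-0.09,0.09],[0.12,-0.1,0.09],[0.13,-0.1,0.09],[0.12,-0.11,0.09]]' --twist '[[-0.11,0,0.17],[-0.11,0,0.17],[-0.14,0,0.2],[-0.14,0,0.2],[-0.16,0,0.22],[-0.16,0,0.22],[-0.17,0,0.25],[-0.17,0,0.25]]' --gripper '[-0.36,-0.36,-0.36,-0.36,-0.36,-0.36,-0.36,-0.36]'

```text
time: 10.8
tool_pos: [0.4079, -0.1603, 0.1754]
ee_rot: [3.141, -0.612, 0.902]
wrist_force: [-1.5, -2.3, 0.5]
width: 0.0304
finger_force: 1.4
```

```bash
python3 - <<'E'
from path import *
tip(); print(wp(.129)[0:2])
s=robot.snapshot("side");print(robot.spot_point("mill","side")[:1])
a=np.interp(.129,S,P[:,0]),np.interp(.129,S,P[:,1]);print(a)
rows([wp(.139,n=2),wp(.15,n=2),wp(.16,n=2),wp(.171,n=2)])
E
```

```text
t 10.8 tip [ 0.4789 -0.0708  0.0124] psi 51.7 lean 35.0 F [-1.5 -2.3  0.5] w 0.0304 q [-0.71  0.02  1.99  0.65  1.24 -0.29]
((np.float64(0.4788037726627572), np.float64(-0.07022833941062534), 0.013), np.float64(51.697987889227))
[{'centre': [0.4974, -0.0495, -0.0023], 'score': 0.89}]
(np.float64(0.4952286473284045), np.float64(-0.04943234238673205))
[[0.11, -0.09, 0.07], [0.11, -0.09, 0.06], [0.12, -0.11, 0.08], [0.11, -0.12, 0.08], [0.11, -0.11, 0.07], [0.1, -0.12, 0.07], [0.12, -0.13, 0.08], [0.11, -0.14, 0.08]] 
  [[-0.16, -0.01, 0.24], [-0.16, -0.01, 0.24], [-0.19, -0.0, 0.28], [-0.19, -0.0, 0.28], [-0.19, -0.0, 0.27], [-0.19, -0.0, 0.27], [-0.23, -0.0, 0.32], [-0.23, -0.0, 0.32]]
```

Tracking is on the plan, so I'll carry on.

play_rows --translation '[[0.11,-0.09,0.07],[0.11,-0.09,0.06],[0.12,-0.11,0.08],[0.11,-0.12,0.08],[0.11,-0.11,0.07],[0.1,-0.12,0.07],[0.12,-0.13,0.08],[0.11,-0.14,0.08]]' --twist '[[-0.16,-0.01,0.24],[-0.16,-0.01,0.24],[-0.19,0,0.28],[-0.19,0,0.28],[-0.19,0,0.27],[-0.19,0,0.27],[-0.23,0,0.32],[-0.23,0,0.32]]' --gripper '[-0.36,-0.36,-0.36,-0.36,-0.36,-0.36,-0.36,-0.36]'

```text
time: 11.7
tool_pos: [0.4118, -0.1042, 0.1757]
ee_rot: [-3.139, -0.608, 0.631]
wrist_force: [-1.1, -1.1, -1.1]
width: 0.0306
finger_force: 0.8
```

```bash
python3 - <<'E'
from path import *
tip(); print(wp(.171)[0:2])
rows([wp(.181,n=2),wp(.191,n=2),wp(.201,n=2),wp(.211,n=2)])
E
```

```text
t 11.7 tip [ 0.5034 -0.0367  0.0124] psi 36.2 lean 34.9 F [-1.1 -1.1 -1.1] w 0.0306 q [-0.58 -0.09  2.09  0.68  1.02  0.03]
((np.float64(0.5037761170409045), np.float64(-0.03581118860215172), 0.013), np.float64(36.31100447773109))
[[0.11, -0.14, 0.07], [0.11, -0.14, 0.07], [0.11, -0.13, 0.07], [0.1, -0.14, 0.07], [0.11, -0.14, 0.07], [0.1, -0.14, 0.07], [0.11, -0.14, 0.07], [0.1, -0.14, 0.07]] 
  [[-0.22, 0.01, 0.3], [-0.22, 0.01, 0.3], [-0.23, -0.0, 0.33], [-0.23, -0.0, 0.33], [-0.23, -0.0, 0.33], [-0.23, -0.0, 0.33], [-0.23, -0.0, 0.33], [-0.23, -0.0, 0.33]]
```

play_rows --translation '[[0.11,-0.14,0.07],[0.11,-0.14,0.07],[0.11,-0.13,0.07],[0.1,-0.14,0.07],[0.11,-0.14,0.07],[0.1,-0.14,0.07],[0.11,-0.14,0.07],[0.1,-0.14,0.07]]' --twist '[[-0.22,0.01,0.3],[-0.22,0.01,0.3],[-0.23,0,0.33],[-0.23,0,0.33],[-0.23,0,0.33],[-0.23,0,0.33],[-0.23,0,0.33],[-0.23,0,0.33]]' --gripper '[-0.36,-0.36,-0.36,-0.36,-0.36,-0.36,-0.36,-0.36]'

```text
time: 12.5
tool_pos: [0.426, -0.0456, 0.1765]
ee_rot: [-3.139, -0.609, 0.316]
wrist_force: [-0.9, -0.3, -1.0]
width: 0.0303
finger_force: 0.8
```

```bash
python3 - <<'E'
from path import *
tip(); print(wp(.211)[0:2])
s=robot.snapshot("side");print(robot.spot_point("mill","side")[:1])
t=robot.snapshot("top"); print(robot.spot_point("mill","top")[:1])
out=np.hstack([cv2.resize(s[90:300,170:450],(400,300)),cv2.resize(t[100:310,180:460],(400,300))])
cv2.imwrite("pics/m3.png",out[...,::-1])
a=np.interp(.211,S,P[:,0]),np.interp(.211,S,P[:,1]);print(a)
rows([wp(.220,n=2),wp(.229,n=2),wp(.238,n=2),wp(.247,n=2)])
E
```

```text
t 12.5 tip [ 0.5341 -0.0098  0.0133] psi 18.1 lean 34.9 F [-0.9 -0.3 -1. ] w 0.0303 q [-0.37 -0.15  2.14  0.57  0.74  0.54]
((np.float64(0.5353208733693151), np.float64(-0.010050158051386041), 0.013), np.float64(18.054473217688663))
[{'centre': [0.556, -0.0016, 0.0008], 'score': 0.6}]
[{'centre': [0.5554, -0.0019, 0.001], 'score': 0.85}]
(np.float64(0.560516074123692), np.float64(-0.0018372499825808684))
[[0.1, -0.13, 0.08], [0.09, -0.13, 0.08], [0.1, -0.12, 0.07], [0.09, -0.12, 0.06], [0.1, -0.11, 0.07], [0.09, -0.12, 0.06], [0.1, -0.11, 0.07], [0.09, -0.11, 0.06]] 
  [[-0.23, 0.0, 0.31], [-0.23, 0.0, 0.31], [-0.2, -0.0, 0.29], [-0.2, -0.0, 0.29], [-0.19, -0.0, 0.28], [-0.19, -0.0, 0.28], [-0.18, 0.0, 0.26], [-0.18, 0.0, 0.26]]
```

View pics/m3.png

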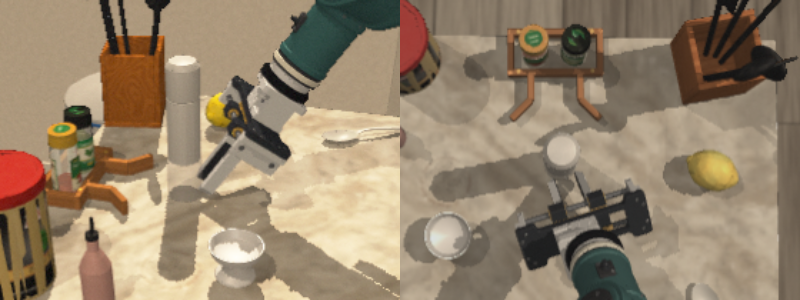

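The mill is upright just before the mouth, at about (562,150) in the right-hand panel. The dish at (448,237) is clear of the hand.

play_rows --translation '[[0.1,-0.13,0.08],[0.09,-0.13,0.08],[0.1,-0.12,0.07],[0.09,-0.12,0.06],[0.1,-0.11,0.07],[0.09,-0.12,0.06],[0.1,-0.11,0.07],[0.09,-0.11,0.06]]' --twist '[[-0.23,0,0.31],[-0.23,0,0.31],[-0.2,0,0.29],[-0.2,0,0.29],[-0.19,0,0.28],[-0.19,0,0.28],[-0.18,0,0.26],[-0.18,0,0.26]]' --gripper '[-0.36,-0.36,-0.36,-0.36,-0.36,-0.36,-0.36,-0.36]'

```text
time: 13.5
tool_pos: [0.4559, -0.0022, 0.1766]
ee_rot: [-3.141, -0.61, 0.038]
wrist_force: [-2.7, 0.0, 0.6]
width: 0.0303
finger_force: 1.5
```

```bash
python3 - <<'E'
from path import *
tip(); print(wp(.247)[0:2])
t=robot.snapshot("top"); print(robot.spot_point("mill","top")[:1])
rows([wp(.255,n=2),wp(.285,n=6),wp(.305,n=5)])
E
```

```text
t 13.5 tip [0.5698 0.0022 0.0135] psi 2.2 lean 35.0 F [-2.7  0.   0.6] w 0.0303 q [-0.17 -0.11  2.11  0.23  0.56  1.21]
((np.float64(0.5693817464849725), np.float64(0.003292183965893015), 0.013), np.float64(2.3674915193437855))
[{'centre': [0.5946, 0.0013, -0.0012], 'score': 0.97}]
[[0.07, -0.05, 0.06], [0.07, -0.05, 0.06], [0.1, -0.0, 0.07], [0.1, -0.0, 0.07], [0.1, -0.0, 0.07], [0.1, -0.0, 0.07], [0.1, -0.0, 0.07], [0.1, -0.0, 0.07]] 
  [[-0.07, 0.0, 0.1], [-0.07, 0.0, 0.1], [-0.0, 0.0, 0.0], [-0.0, 0.0, 0.0], [-0.0, 0.0, 0.0], [-0.0, 0.0, 0.0], [-0.0, 0.0, 0.0], [-0.0, 0.0, 0.0]]
[[0.08, 0.0, 0.06], [0.08, 0.0, 0.06], [0.08, 0.0, 0.06], [0.08, 0.0, 0.06], [0.08, 0.0, 0.06]] 
  [[0.0, 0.0, -0.0], [0.0, 0.0, -0.0], [0.0, 0.0, -0.0], [0.0, 0.0, -0.0], [0.0, 0.0, -0.0]]
```

play_rows --translation '[[0.07,-0.05,0.06],[0.07,-0.05,0.06],[0.1,0,0.07],[0.1,0,0.07],[0.1,0,0.07],[0.1,0,0.07],[0.1,0,0.07],[0.1,0,0.07]]' --twist '[[-0.07,0,0.1],[-0.07,0,0.1],[0,0,0],[0,0,0],[0,0,0],[0,0,0],[0,0,0],[0,0,0]]' --gripper '[-0.36,-0.36,-0.36,-0.36,-0.36,-0.36,-0.36,-0.36]'

```text
time: 14.4
tool_pos: [0.4929, 0.0026, 0.1759]
ee_rot: [3.141, -0.611, 0.016]
wrist_force: [-3.7, -0.1, 2.5]
width: 0.0301
finger_force: 1.9
```

```bash
python3 - <<'E'
from path import *
tip(); print(wp(.285)[0:2])
t=robot.snapshot("top"); print(robot.spot_point("mill","top")[:1])
rows([wp(.305,n=6)])
E
```

```text
t 14.4 tip [0.6071 0.0043 0.0129] psi 0.9 lean 35.0 F [-3.7 -0.1  2.5] w 0.0301 q [-0.14 -0.02  2.03  0.17  0.54  1.3 ]
((np.float64(0.6073565473583722), np.float64(0.004614946052474587), 0.013), np.float64(0.8951737102110277))
[{'centre': [0.63, 0.0059, -0.0011], 'score': 0.88}]
[[0.07, -0.0, 0.05], [0.07, -0.0, 0.05], [0.07, -0.0, 0.05], [0.07, -0.0, 0.05], [0.07, -0.0, 0.05], [0.07, -0.0, 0.05]] 
  [[0.0, -0.0, 0.0], [0.0, -0.0, 0.0], [0.0, -0.0, 0.0], [0.0, -0.0, 0.0], [0.0, -0.0, 0.0], [0.0, -0.0, 0.0]]
```

play_rows --translation '[[0.08,0,0.056],[0.08,0,0.056],[0.08,0,0.056],[0.08,0,0.056],[0.08,0,0.056],[0.08,0,0.056],[0.06,0,0.042],[0.04,0,0.028]]' --twist '[[0,0,0],[0,0,0],[0,0,0],[0,0,0],[0,0,0],[0,0,0],[0,0,0],[0,0,0]]' --gripper '[-0.36,-0.36,-0.36,-0.36,-0.36,-0.36,-0.36,-0.36]'

```text
time: 15.3
tool_pos: [0.521, 0.0031, 0.1759]
ee_rot: [3.141, -0.611, 0.016]
wrist_force: [-2.9, 0.3, 0.6]
width: 0.0301
finger_force: 1.7
```

play_rows --translation '[[0.02,0,0.014],[0.02,0,0.014]]' --twist '[[0,0,0],[0,0,0]]' --gripper '[-0.36,-0.36]'

```text
time: 15.5
tool_pos: [0.5227, 0.0031, 0.1759]
ee_rot: [3.141, -0.611, 0.016]
wrist_force: [-1.8, 0.2, 0.9]
width: 0.0301
finger_force: 1.6
```

```bash
python3 - <<'E'
from path import *
tip()
t=robot.snapshot("top"); print(robot.spot_point("mill","top")[:1])
E
```

```text
t 15.5 tip [0.6369 0.0048 0.0129] psi 0.9 lean 35.0 F [-1.8  0.2  0.9] w 0.0301 q [-0.13  0.05  1.96  0.16  0.54  1.32]
[{'centre': [0.6624, 0.007, -0.0], 'score': 0.67}]
```

Not on the stop yet, so I'll creep forward until the force rises.

play_rows --translation '[[0.02,0,0.014],[0.02,0,0.014]]' --twist '[[0,0,0],[0,0,0]]' --gripper '[-0.36,-0.36]'

```text
time: 15.8
tool_pos: [0.5246, 0.0031, 0.1759]
ee_rot: [3.141, -0.611, 0.015]
wrist_force: [-2.9, 0.3, 0.1]
width: 0.0301
finger_force: 1.5
```

play_rows --translation '[[0.02,0,0.014],[0,0,0]]' --twist '[[0,0,0],[0,0,0]]' --gripper '[-0.36,-0.36]'

```text
time: 16.0
tool_pos: [0.5256, 0.0032, 0.1759]
ee_rot: [3.141, -0.611, 0.016]
wrist_force: [-3.5, 0.3, 1.0]
width: 0.0304
finger_force: 1.9
```

play_rows --translation '[[0.02,0,0.014],[0,0,0]]' --twist '[[0,0,0],[0,0,0]]' --gripper '[-0.36,-0.36]'

```text
time: 16.2
tool_pos: [0.5262, 0.0032, 0.1757]
ee_rot: [3.141, -0.61, 0.016]
wrist_force: [-7.4, -0.3, 3.2]
width: 0.0303
finger_force: 3.4
```

play_rows --translation '[[0.02,0,0.014],[0,0,0]]' --twist '[[0,0,0],[0,0,0]]' --gripper '[-0.36,-0.36]'

```text
time: 16.4
tool_pos: [0.5268, 0.0032, 0.1757]
ee_rot: [3.141, -0.608, 0.016]
wrist_force: [-11.0, -0.5, 6.6]
width: 0.03
finger_force: 5.2
```

On the stop (force 3 → 11 N). I'll back off straight, then rise.

play_rows --translation '[[-0.06,0,-0.042],[-0.12,0,-0.084],[-0.2,0,-0.14],[-0.3,0,-0.21],[-0.3,0,-0.21],[-0.3,0,-0.21],[-0.3,0,-0.21],[-0.3,0,-0.21]]' --twist '[[0,0,0],[0,0,0],[0,0,0],[0,0,0],[0,0,0],[0,0,0],[0,0,0],[0,0,0]]' --gripper '[-0.36,-0.36,-0.36,-0.36,-0.36,-0.36,-0.36,-0.36]'

```text
time: 17.2
tool_pos: [0.4349, 0.0018, 0.176]
ee_rot: [3.141, -0.612, 0.016]
wrist_force: [0.5, 0.0, 0.6]
width: 0.0302
finger_force: 0.0
```

play_rows --translation '[[0,0,-0.4],[0,0,-0.4],[0,0,-0.4],[0,0,-0.4],[0,0,0],[0,0,0]]' --twist '[[0,0,0],[0,0,0],[0,0,0],[0,0,0],[0,0,0],[0,0,0]]' --gripper '[-0.36,-0.36,-0.36,-0.36,-0.36,-0.36]'

```text
time: 17.8
tool_pos: [0.3989, 0.0012, 0.2285]
ee_rot: [3.141, -0.613, 0.016]
wrist_force: [0.7, 0.2, -0.5]
width: 0.03
finger_force: 0.0
```

```bash
python3 - <<'E'
from h import *
tip()
s=robot.snapshot("side");t=robot.snapshot("top")
for n in("mill","rack","dish","jar_a","oil","citrus"):
    for c in("side","top"): print(c,n,[np.round(d["centre"],3).tolist() for d in robot.spot_point(n,c)[:2]])
out=np.hstack([cv2.resize(s[80:290,120:400],(400,300)),cv2.resize(t[90:230,195:382],(400,300))])
cv2.imwrite("pics/m4.png",out[...,::-1])
E
```

```text
t 17.8 tip [0.5134 0.0028 0.0657] psi 0.9 lean 35.1 F [ 0.7  0.2 -0.5] w 0.03 q [-0.18 -0.35  2.17  0.17  0.72  1.28]
side mill [[0.665, 0.004, 0.001]]
top mill [[0.664, 0.005, 0.002]]
side rack [[0.666, 0.005, -0.002]]
top rack []
side dish [[0.448, 0.161, 0.0]]
top dish [[0.451, 0.159, -0.0]]
side jar_a [[0.724, -0.017, 0.001]]
top jar_a [[0.724, 0.04, 0.0], [0.727, -0.018, 0.002]]
side oil [[0.596, 0.249, 0.0]]
top oil [[0.592, 0.252, 0.003]]
side citrus []
top citrus [[0.545, -0.222, 0.002]]
```

View pics/m4.png

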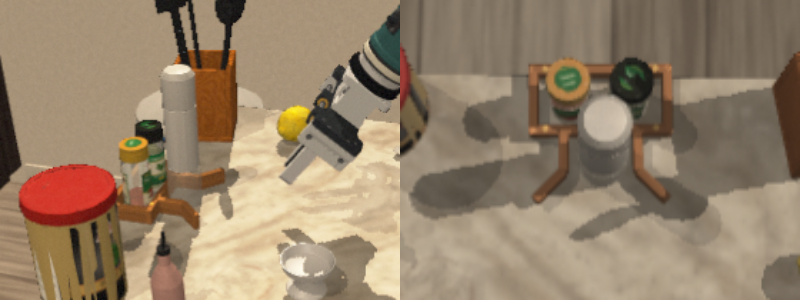

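The mill stands upright at the back of the bay, at about (605,140) in the right-hand panel. The other things are where they were, and the hand is about 12 cm clear. Handing in.

```bash
python3 -c "
from bench import robot
print(robot.close_job())"
```

```text
the job is handed in; nothing more can be done
None
```

The mill was pushed low and upright to the back of the rack's bay (located at about 0.664, 0.005; the rack's home point is 0.664–0.666, 0.005), the other things show no movement beyond camera error, the hand is clear, and the job was handed in at about 18–19 s.

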